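# Clamp a glued printing block in the cam-lever press

## Task

The printing block in the small bench press has just been glued and must be clamped. Turn the wing nut clockwise until the cam lever at the opposite end of the bar meets firm resistance about halfway through its swing - no earlier, or the carving is crushed, and no later, or the glue joint is slack - and then press the lever fully down and leave it closed. Leave the block in its seat and do not disturb the other things on the bench.

Things in the scene. Friction and masses are not known exactly. Their poses are not given: they have to be found in the camera images.
- press: bench press, fixed: plywood base 150 x 300 x 20 mm; origin on the table under the block's middle. A steel bar 32 mm wide, top 119 mm above the table, runs over the block along the press's y axis from the nut (y = +120 mm) to the cam lever (y = -80 mm). Lever post 34 x 14 mm, 176 mm high, at y = -111 mm. z is up, x across the bar
- nut_grip (a point): middle of the wing nut's grip, on its vertical axis, 141 mm above the table at nut angle 0. The grip is an upright steel wing 58 mm long, 14 mm thick, 27 mm tall (13 mm from this point to its top) on a 44 mm disc. The wing's length lies along this point's x axis, which turns with the nut
- nut (a joint): wing nut angle, rad, 0 to 7, growing clockwise seen from above (tightening); at 0 the wing lies along the press's x axis. Starts at 0. One radian lowers the nut by 3.5 mm and the pad by 1.4 mm. Stays where left; friction 0.25 N m. Unseen wear of the pad, different each time, decides where it must be: 0.4 to 3.9 rad
- lever_pivot (a point): the cam lever's fixed hinge point, on the press at x = 0, y = -80 mm, 152 mm above the table; the hinge axis runs along the press's y axis; axes as the press's
- lever_tip (a point): end of the lever's flat handle, 97 mm from the hinge; handle 20 mm wide (along the hinge axis), 10 mm thick, straight from 15 to 97 mm, in line with the hinge axis. When the nut is right, resistance begins at lever 0.67 (within 0.05) and closing takes up to 8 N at 65 mm from the hinge. Under load it springs back if let go midway, but stays shut past 1.33
- lever (a joint): cam lever angle, rad: 0 is open, handle 1.35 rad (77 deg) above level, leaning to the press's -x side; grows as the handle is pushed towards -x and down; 1.35 is level, pointing to -x, the stop is at 1.39. Starts at 0 to 0.2. Loose, it stays where left (friction 0.06 N m). It lowers the pad by 15 mm x (cos(1.35 - lever) - 0.219)
- block: the printing block, loose in a shallow seat under the bar: 100 x 80 x 48 mm, 0.5 kg, a dark carved plate glued under a lighter backing board; origin at the middle of its underside, 20 mm above the table
- pad: pressure pad under the bar: steel plate 44 x 44 x 5 mm, origin at the middle of its underside, faced below with rubber about 9 mm thick, worn unevenly (up to 2.4 mm either way). Moves straight down. Touching the block it is squeezed with about 32 N per mm, and the lever resists with that force times the pad's travel per radian. It must end squeezing the block with about 107 N
- mallet: bystander: rubber-headed mallet standing on its head, 68 mm wide, 185 mm tall
- stamp: bystander: a finished printing block with a wooden grip, 90 x 70 x 55 mm
- jar: bystander: closed amber glass jar, 72 mm wide, 90 mm tall
- tin: bystander: closed steel tin, 80 mm wide, 70 mm tall
- brush: bystander: a flat brush, under 250 mm long, lying beside the base on the side away from the lever's closed handle
- offcut: bystander: wooden offcut 50 x 35 x 22 mm lying on the table beside the base, on the side to which the handle closes
Mind the look-alikes: they are no part of the job. What is shaped like the block but pink or turquoise is not meant.

How it is judged:
By the outcome, as a careful person would: the job done as asked, in the order asked, and still so for the second after the job is handed in, with the robot touching nothing.
It also fails if it takes over 72 s, if anything falls off the work surface, if the arm or the gripper's body presses on something with over 40 N, if the wrist force passes 120 N, or if a joint passes its speed limit or range.

## Robot

A 7-joint arm with a two-finger parallel gripper is mounted at the origin on the work surface. World frame = base frame: x ahead of the robot, y to its left, z up, the work surface at z = 0. Lengths are in m, angles in rad, forces in N, time in s.
With the tool pointing down it reaches from about 0.425 to 0.925 m from the base axis. Payload 6.8 kg.
Tool frame: the origin (TCP) lies at the very end of the fingers, on their centre line; the grasp point (between the pads) lies 19 mm behind it; z points along the fingers, y is the line along which they close (so a half turn about z gives the same grasp; the last joint's range is limited). The gripper opens to 85 mm and grips with 20 to 120 N. Pads are 22 mm wide; open, the fingers measure 114 mm over their backs; the gripper's body (76 mm by 85 mm) begins 54 mm behind the grasp point. The pads swing forward as they close: fully open they stand 13 mm farther back than shut.
Start: joints at [-1.308, 0.477, 0.022, 1.555, -0.011, 1.109, -0.083], TCP at [0.245, 0.629, 0.194] pointing down, gripper open.
Joint ranges: [-2.96, 2.96], [-0.34, 2.1], [-1.41, 1.46], [0.24, 2.44], [-1.37, 4.51], [0.17, 1.92], [-2.96, 2.96]. Speed limits (rad/s): [2.39, 2.39, 3.14, 3.14, 3.14, 3.14, 3.14].

## Interface

Orientations are given as a unit quaternion [w, x, y, z].
In Python, from station import bot gives the robot as it stands. The module is installed in compiled form; this text tells all that it offers.
- The arm moves only by the shell command python3 -m jog 'ROWS' [OPENING] [FORCE]. ROWS is JSON, a list of rows, each a list of 4 numbers: the shift along the tool's x, y, z in cm, then the turn about the tool's z in rad. In form: [[x, y, z, spin], ...]. A call has 1 to 20 rows; each row is the pose to reach, as a shift and turn from the pose commanded when the call began, along the tool's axes at that moment; what a row does not reach only later rows make up. A row lasts 1/12 s, in which the tool goes at most 41.7 mm and 7.16 degrees, less where a joint would pass 70% of its speed; a pose out of reach is approached as far as the arm can. A call with a gripper value outside its range is refused whole. OPENING is the closure, from -1 (fully open) to 1 (shut), set as the call begins (- or left out, the last holds). The fingers move at their own pace and stop on an object; FORCE is the grip in N (left out, the last holds). Time passes only in rows, so rows that repeat a pose let the fingers close. It gives the time, the measured TCP pose, the force, the opening and the grip force at its end, in the units of the state.
- bot.get_obs(): the state, without advancing time (a new reading comes with each control period).
- bot.read_camera(name): name is "side" or "top" or "wrist"; returns a dict with "pixels" (400x640x3 uint8, red, green, blue), "depth" (400x640 float32, m along the optical axis (not along the pixel's ray), 0 where there is no reading), "fovy" (degrees; the focal length in pixels is half the picture's height over the tangent of half this angle, whatever the lens; pixels are square), "cx", "cy" (the principal point, pixels), "pose" (4x4, takes a point from camera to world coordinates). Camera axes: x right, y down, z forward; pixel columns grow to the right and rows downward; lengths in m; the calibration is good to about 2 mm. A picture is of the moment at which its call begins.
- bot.hand_in(): hands the job in; it is judged then, once.
The state is a dict: "t": time; "q": joint angles; "joint_vel": joint speeds; "joint_torque": joint torques, N m; "eef_pos": TCP position; "tool_rot": TCP orientation; "contact_force": force on the tool from outside, world axes, zero at the start; "torque": the same for the moment, N m; "gripper_width": opening from 0.0 (shut) to 1.0 (fully open); "grasp_force": force on a finger pad.
Only numpy, scipy, OpenCV 4.12 (cv2) and the standard library are available. Lean on these libraries where they do the work, as an engineer would, in place of code of your own. Each camera call takes 0.05 s, during which the arm holds its last target. There are 200 camera calls.

## Working session

There is one attempt and no reset: what is moved stays moved. The work goes in short steps, Python scripts to look and compute and a shell command to move; the robot and the scene stay as the last step left them, time stands still between calls to the robot, and variables do not carry over. Pictures are saved under pics/ and viewed, at most 10 in all, crops included, and the job is handed in when it is done.

```bash
mkdir -p pics
python3 - <<'E'
from station import bot
import cv2,numpy as np
o=bot.get_obs();print({k:np.round(v,3) for k,v in o.items()})
for n in("top","side"):
    c=bot.read_camera(n);cv2.imwrite(f"pics/{n}0.png",c["pixels"][:,:,::-1]);np.savez(f"pics/{n}0.npz",**c)
    print(n,c["fovy"],c["cx"],c["cy"],np.round(c["pose"],3).tolist())
E
```

```text
{'t': np.float64(0.0), 'q': array([-1.308,  0.478,  0.022,  1.556, -0.012,  1.109, -0.083]), 'joint_vel': array([-0.001, -0.   ,  0.001,  0.002,  0.   , -0.001,  0.   ]), 'joint_torque': array([-0.0000e+00, -5.9645e+01,  1.6080e+00, -2.8119e+01,  1.2000e-02,
        9.0000e-03,  0.0000e+00]), 'eef_pos': array([0.244, 0.628, 0.193]), 'tool_rot': array([-0.   ,  0.184,  0.983, -0.001]), 'contact_force': array([ 0.196, -0.267,  0.376]), 'torque': array([-0.017, -0.061,  0.074]), 'grasp_force': np.float64(0.0), 'gripper_width': np.float64(1.003)}
top 52.79511452561181 318.60577135284535 199.8391091727533 [[-0.006, -0.979, 0.204, 0.327], [-1.0, 0.005, -0.006, 0.005], [0.005, -0.204, -0.979, 1.319], [0.0, 0.0, 0.0, 1.0]]
side 51.30201517168631 318.1136327158199 201.74906497807083 [[0.991, -0.075, 0.113, 0.406], [-0.135, -0.47, 0.872, -1.016], [-0.012, -0.879, -0.476, 0.742], [0.0, 0.0, 0.0, 1.0]]
```

View pics/top0.png

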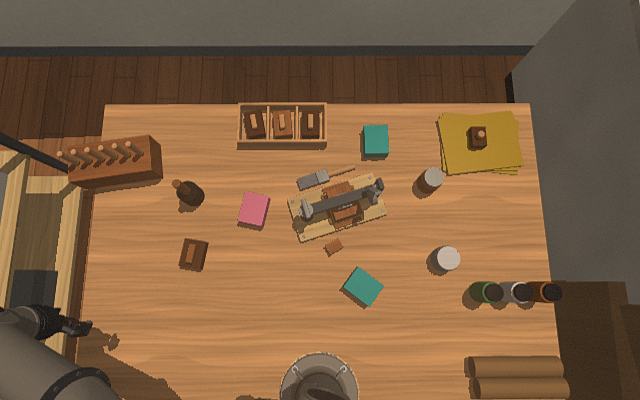

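View pics/side0.png

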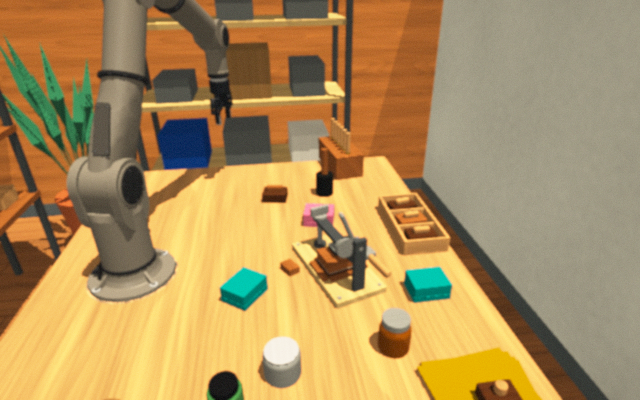

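The top view shows the press at about (338,208). The nut is on the left end near (306,210) and the cam lever and post on the right near (375,187). The offcut is at (333,247), so the handle closes towards the robot. The look-alikes are pink (253,210), turquoise (375,140) and (363,287), and the stamps at (193,253) and (478,137). The real block is the brown one under the bar at (343,203). I'll enlarge both views and measure.

```bash
cat > h.py <<'E'
import numpy as np,cv2
def cloud(c):
    d=c["depth"];f=200/np.tan(np.radians(float(c["fovy"]))/2)
    v,u=np.mgrid[:400,:640]
    p=np.stack([(u-c["cx"])/f*d,(v-c["cy"])/f*d,d],-1)
    P=c["pose"];return p@P[:3,:3].T+P[:3,3]
def ray(c,u,v,z):
    f=200/np.tan(np.radians(float(c["fovy"]))/2);P=c["pose"]
    r=P[:3,:3]@np.array([(u-c["cx"])/f,(v-c["cy"])/f,1]);o=P[:3,3]
    return o+r*(z-o[2])/r[2]
E
python3 - <<'E'
from h import *
a=np.load("pics/top0.npz");b=np.load("pics/side0.npz")
A=cv2.resize(a["pixels"][160:260,280:400],None,fx=5,fy=5,interpolation=2)[:,:,::-1]
B=cv2.resize(b["pixels"][190:310,270:400],None,fx=4.5,fy=4.5,interpolation=2)[:,:,::-1]
cv2.imwrite("pics/a.png",A);cv2.imwrite("pics/b.png",B)
for n,c in(("top",a),("side",b)):
    p=cloud(c);q=p.reshape(-1,3);col=c["pixels"].reshape(-1,3).astype(int)
    t=ray(a,338,208,.05)
    m=(np.hypot(*(q[:,:2]-t[:2]).T)<.22)
    print(n,t,m.sum())
    # table height
    print("table z",np.median(q[m&(abs(q[:,2])<.012)][:,2]))
    k=m&(abs(q[:,2]-.02)<.005)
    print("base rect",cv2.minAreaRect(q[k][:,:2].astype(np.float32)*1000),np.median(q[k][:,2]))
    k=m&(abs(q[:,2]-.119)<.005);r=cv2.minAreaRect(q[k][:,:2].astype(np.float32)*1000)
    print("bar",r,k.sum())
    k=m&(q[:,2]>.127)
    _,lab=cv2.connectedComponents(k.reshape(400,640).astype(np.uint8))
    for i in range(1,lab.max()+1):
        s=q[lab.ravel()==i]
        if len(s)>4: print(i,len(s),s.mean(0).round(4),s.min(0).round(3),s.max(0).round(3),cv2.minAreaRect(s[:,:2].astype(np.float32)*1000))
E
```

```text
top [ 0.56346688 -0.06531288  0.05      ] 13542
table z -0.00024913090794775883
base rect ((536.5277099609375, -84.95596313476562), (359.81243896484375, 315.9412841796875), 18.10622215270996) 0.01953109098950523
bar ((572.0401000976562, -47.80152893066406), (48.148075103759766, 211.7066192626953), 12.42968463897705) 474
1 292 [ 0.5921 -0.1655  0.1758] [ 0.557 -0.195  0.128] [ 0.632 -0.141  0.246] ((594.007568359375, -171.8851776123047), (66.17302703857422, 50.08869171142578), 19.67022132873535)
2 124 [0.5424 0.0362 0.1473] [0.516 0.017 0.127] [0.572 0.049 0.159] ((544.5751953125, 32.932945251464844), (56.507808685302734, 30.32756805419922), 3.89504337310791)
3 5 [0.5527 0.019  0.1294] [0.549 0.017 0.127] [0.558 0.02  0.132] ((553.6748046875, 18.673242568969727), (3.000051975250244, 9.183305740356445), 89.8848876953125)
side [ 0.56346688 -0.06531288  0.05      ] 12176
table z -0.0008873091325827254
base rect ((535.3451538085938, -76.229248046875), (374.8707275390625, 308.2737121582031), 14.443066596984863) 0.01905535625198873
bar ((571.9780883789062, -79.3521728515625), (59.23150634765625, 242.89498901367188), 16.18463897705078) 344
1 186 [0.546  0.0314 0.1428] [0.518 0.018 0.127] [0.575 0.049 0.155] ((546.7213745117188, 33.590423583984375), (59.17707824707031, 17.540454864501953), 16.972536087036133)
2 694 [ 0.5943 -0.1756  0.1642] [ 0.558 -0.197  0.127] [ 0.634 -0.149  0.242] ((596.9012451171875, -171.99319458007812), (40.555137634277344, 78.26410675048828), 64.32797241210938)
```

View pics/a.png

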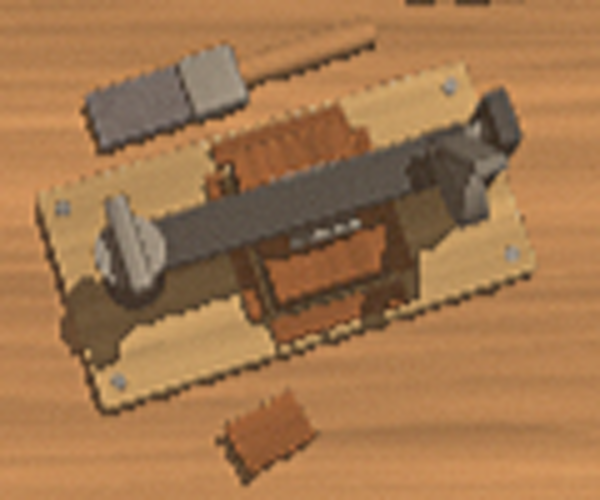

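View pics/b.png

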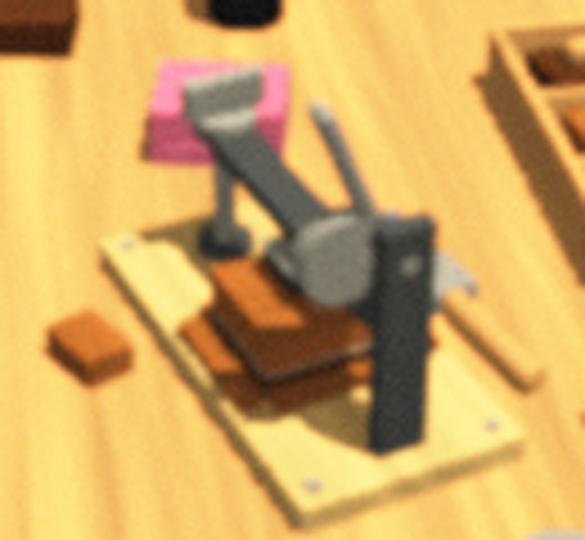

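The crops confirm the press. The wing nut is on the left, standing along press x. The cam lever handle is raised beside the dark post on the right, and the brown block sits under the bar. Next I'll lift, go over the nut with tool x along press -x, and measure from there.

```bash
python3 -m jog '[[0,0,-4,0],[0,0,-8,0],[0,0,-12,0],[0,0,-15,0],[-3,-2.7,-15,-0.1],[-6,-5.4,-15,-0.2],[-9,-8.1,-15,-0.3],[-12,-10.8,-15,-0.4],[-15,-13.5,-15,-0.5],[-18,-16.2,-15,-0.6],[-21,-18.9,-15,-0.64],[-24,-21.6,-15,-0.64],[-27,-24.3,-15,-0.64],[-30,-27,-15,-0.64],[-33,-29.7,-15,-0.64],[-36,-32.4,-15,-0.64],[-39,-35.1,-15,-0.64],[-42,-37.8,-15,-0.64],[-45,-40.5,-15,-0.64],[-48,-43.2,-15,-0.64]]'
python3 -m jog '[[-1.6,-1.2,0,0],[-1.6,-1.2,0,0],[-1.6,-1.2,0,0],[-1.6,-1.2,0,0]]'
python3 - <<'E'
from station import bot
from h import *
o=bot.get_obs();print({k:np.round(o[k],3) for k in("t","q","eef_pos","tool_rot","contact_force","torque")})
c=bot.read_camera("wrist");cv2.imwrite("pics/w1.png",c["pixels"][:,:,::-1]);np.savez("pics/w1.npz",**c);print(c["pose"].round(3).tolist(),c["fovy"])
E
```

```text
t: 1.77
eef_pos: [0.5356, 0.0506, 0.3436]
tool_rot: [-0.0, -0.134, 0.991, 0.0]
contact_force: [-0.0, 1.3, 0.6]
gripper_width: 0.998
grasp_force: 0.0
t: 2.1
eef_pos: [0.5534, 0.0461, 0.3431]
tool_rot: [-0.001, -0.135, 0.991, 0.0]
contact_force: [-0.9, 0.5, 0.0]
gripper_width: 0.997
grasp_force: 0.0
{'t': np.float64(2.1), 'q': array([-0.516,  0.17 ,  0.377,  1.659, -0.065,  1.326,  1.713]), 'eef_pos': array([0.553, 0.046, 0.343]), 'tool_rot': array([-0.001, -0.135,  0.991,  0.   ]), 'contact_force': array([-0.908,  0.546,  0.017]), 'torque': array([ 0.043, -0.002, -0.053])}
[[-0.267, 0.926, 0.265, 0.485], [0.964, 0.257, 0.074, 0.027], [0.0, 0.275, -0.961, 0.524], [0.0, 0.0, 0.0, 1.0]] 59.31493891686418
```

View pics/w1.png

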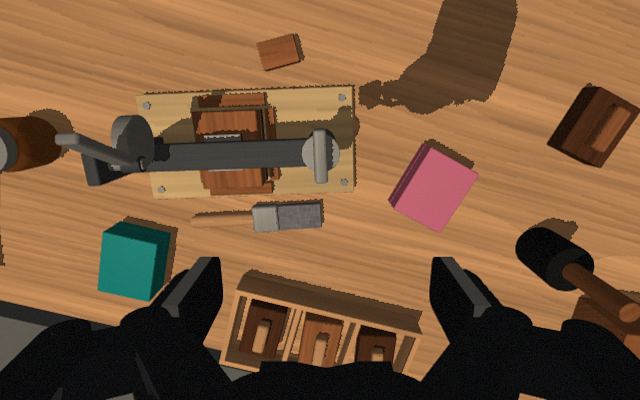

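The wrist view shows the wing nut at (320,155), upright along press x, with the lever handle at (60,140) to (140,160), the cam at (130,140) and the post at (100,165). The fingers are clear. Now I'll measure in three views.

Run:
```python
from h import *
C={n:np.load(f"pics/{n}.npz") for n in("top0","side0","w1")}
R=lambda s:cv2.minAreaRect(s[:,:2].astype(np.float32)*1000)
for n,c in C.items():
    q=cloud(c).reshape(-1,3)
    k=q[(np.hypot(q[:,0]-.546,q[:,1]-.033)<.04)&(q[:,2]>.145)&(q[:,2]<.165)]
    print(n,"wing",len(k),R(k),"top z",np.percentile(k[:,2],[50,90]).round(4))
    k=q[(np.hypot(q[:,0]-.605,q[:,1]+.175)<.05)&(abs(q[:,2]-.176)<.003)]
    print("  post lvl",len(k),R(k) if len(k)>3 else 0)
    k=q[(np.hypot(q[:,0]-.6,q[:,1]+.16)<.07)&(q[:,2]>.190)&(q[:,2]<.3)]
    for lo in np.arange(.19,.26,.01):
        s=k[(k[:,2]>=lo)&(k[:,2]<lo+.01)]
        if len(s)>2: print("  handle",len(s),s.mean(0).round(4),s[:,0].min().round(4),s[:,0].max().round(4))
    b=q[(np.hypot(q[:,0]-.575,q[:,1]+.07)<.1)&(abs(q[:,2]-.119)<.0025)];
    m=b[:,:2].mean(0);v=np.linalg.svd(b[:,:2]-m)[2][0];
    print("  bar",len(b),m.round(4),"yaw",np.degrees(np.arctan2(v[1],v[0]))%180-90,np.median(b[:,2]))
# base rectangle by colour from wrist and top, at z=.02
for n in("w1","top0"):
    c=C[n];p=cloud(c)
    k=((abs(p[...,2]-.02)<.003)&(np.hypot(p[...,0]-.575,p[...,1]+.075)<.19)).astype(np.uint8)
    k=cv2.morphologyEx(k,cv2.MORPH_OPEN,np.ones((3,3)))
    nn,l,st,_=cv2.connectedComponentsWithStats(k)
    for i in range(1,nn):
        if st[i,4]>150: print(n,st[i],R(p[l==i]))
    print(n,"all",R(p[k>0]))
```

```text
top0 wing 90 ((545.24853515625, 36.64160919189453), (56.84186553955078, 13.270977020263672), 18.060697555541992) top z [0.1532 0.1566]
  post lvl 53 ((605.5641479492188, -168.59669494628906), (31.547653198242188, 54.253753662109375), 34.34909439086914)
  handle 6 [ 0.592  -0.1565  0.1963] 0.5851 0.5948
  handle 9 [ 0.5858 -0.1539  0.2048] 0.5768 0.5918
  handle 8 [ 0.5835 -0.1569  0.2161] 0.5779 0.5871
  handle 7 [ 0.5802 -0.1601  0.225 ] 0.5732 0.5853
  handle 15 [ 0.5728 -0.162   0.2366] 0.567 0.58
  handle 16 [ 0.5715 -0.1644  0.2418] 0.5665 0.575
  bar 256 [ 0.5719 -0.0472] yaw 17.487443773191472 0.11800703751017949
side0 wing 88 ((546.6077880859375, 33.55803680419922), (58.9814453125, 17.282398223876953), 17.26818084716797) top z [0.1509 0.1534]
  post lvl 57 ((612.3788452148438, -170.8791046142578), (32.51675796508789, 41.786460876464844), 16.878786087036133)
  handle 20 [ 0.5897 -0.1656  0.195 ] 0.5812 0.597
  handle 17 [ 0.5865 -0.1679  0.2051] 0.5784 0.594
  handle 20 [ 0.5814 -0.1676  0.2147] 0.5733 0.5885
  handle 17 [ 0.5774 -0.1711  0.2252] 0.5711 0.5832
  handle 23 [ 0.
[... 712 characters left out ...]
415] 0.5642 0.5769
  bar 2361 [ 0.5675 -0.0387] yaw 15.493793201810476 0.11760225060134277
w1 [ 135   86  219  109 9023] ((576.2843017578125, -62.60746765136719), (150.12890625, 299.9746398925781), 17.726472854614258)
w1 [ 149  171   61   29 1433] ((660.2117919921875, -147.98631286621094), (41.85114288330078, 86.40631866455078), 17.882951736450195)
w1 [ 191  206   88   27 1076] ((694.9930419921875, -58.41041564941406), (40.92485809326172, 132.40206909179688), 19.31856918334961)
w1 all ((573.0274658203125, -63.687469482421875), (274.5247802734375, 299.97625732421875), 17.682809829711914)
top0 all ((570.9830322265625, -67.41522216796875), (217.87889099121094, 313.7577209472656), 37.6357421875)
```

Consistent fit: the base measures 150.1 x 300.0 mm at yaw 17.7 deg. The wing is at (0.5445, 0.0370), also at 17.7 deg, with its top at 154 mm, and the bar is at 118 mm. That puts the origin near (0.581, -0.077), the pivot near (0.605, -0.153) and the lever at about 0.15. Going down on the nut.

```bash
python3 -m jog '[[0.6,-0.4,4,-0.04],[1.1,-0.66,8,-0.04],[1.1,-0.66,12,-0.04],[1.1,-0.66,16,-0.04],[1.1,-0.66,18,-0.04],[1.1,-0.66,19.5,-0.04],[1.1,-0.66,20.9,-0.04],[1.1,-0.66,20.9,-0.04],[1.1,-0.66,20.9,-0.04]]'
python3 - <<'E'
from station import bot
import cv2
c=bot.read_camera("wrist");cv2.imwrite("pics/w2.png",c["pixels"][:,:,::-1])
E
```

```text
t: 2.9
eef_pos: [0.5444, 0.037, 0.1345]
tool_rot: [-0.001, -0.155, 0.988, 0.0]
contact_force: [-0.9, 0.8, -0.5]
gripper_width: 1.002
grasp_force: 0.0
```

View pics/w2.png

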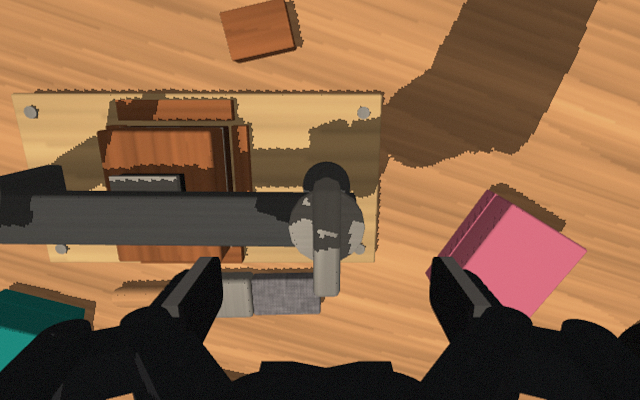

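The wing (327,235) is centred between the fingertips (215 and 440). Closing on it.

```bash
python3 -m jog '[[0,0,0,0],[0,0,0,0],[0,0,0,0],[0,0,0,0],[0,0,0,0],[0,0,0,0],[0,0,0,0],[0,0,0,0]]' 1 60
```

```text
t: 3.62
eef_pos: [0.5452, 0.036, 0.1347]
tool_rot: [0.0, -0.154, 0.988, 0.0]
contact_force: [-0.7, -0.7, -0.2]
gripper_width: 0.0
grasp_force: 0.0
```

Run:
```python
from station import bot
from h import *
o=bot.get_obs();print(o["gripper_width"],o["grasp_force"])
c=bot.read_camera("wrist");s=bot.read_camera("side")
A=c["pixels"][:,:,::-1];B=cv2.resize(s["pixels"][160:310,250:410],None,fx=2.6,fy=2.6)[:400,:,::-1]
cv2.imwrite("pics/w3.png",np.hstack([cv2.resize(A,(384,240)),cv2.resize(B,(384,240))]))
```

```text
0.00021461647357212327 0.0
```

View pics/w3.png

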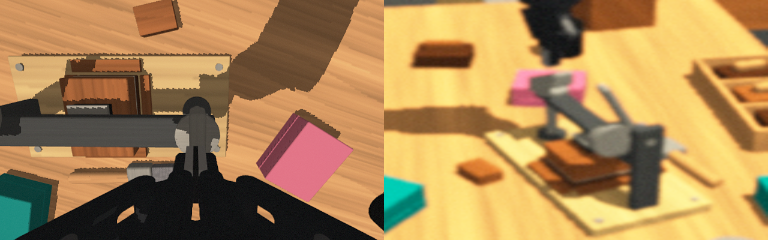

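Run:
```python
from station import bot
from h import *
o=bot.get_obs();print(o["eef_pos"])
for n in("wrist","side","top"):
    c=bot.read_camera(n);np.savez(f"pics/{n}4.npz",**c)
    p=cloud(c).reshape(-1,3);col=c["pixels"].reshape(-1,3).astype(int)
    k=(np.hypot(p[:,0]-.545,p[:,1]-.036)<.06)&(p[:,2]>.125)&(p[:,2]<.28)
    q=p[k];cc=col[k]
    for lo in np.arange(.125,.28,.01):
        m=(q[:,2]>=lo)&(q[:,2]<lo+.01)
        if m.sum()>3: print(n,round(lo,3),m.sum(),q[m].mean(0).round(3),q[m].min(0).round(3)[:2],q[m].max(0).round(3)[:2],np.median(cc[m],axis=0))
```

```text
[0.54515105 0.03592655 0.1346426 ]
wrist 0.125 2267 [0.542 0.037 0.127] [0.515 0.016] [0.564 0.059] [79. 74. 67.]
wrist 0.135 119 [0.517 0.029 0.14 ] [0.515 0.023] [0.522 0.036] [66. 62. 57.]
wrist 0.145 1577 [0.529 0.033 0.153] [0.515 0.023] [0.547 0.045] [74. 69. 63.]
wrist 0.155 40 [0.53  0.033 0.155] [0.517 0.026] [0.543 0.04 ] [75. 71. 64.]
wrist 0.175 441 [0.535 0.033 0.181] [0.532 0.021] [0.542 0.047] [28. 27. 27.]
wrist 0.185 776 [0.536 0.033 0.19 ] [0.532 0.021] [0.542 0.047] [23. 23. 23.]
wrist 0.195 844 [0.536 0.033 0.2  ] [0.531 0.021] [0.542 0.047] [23.  22.5 23. ]
wrist 0.205 1175 [0.539 0.034 0.21 ] [0.529 0.015] [0.556 0.053] [20. 20. 20.]
wrist 0.215 3871 [0.536 0.033 0.221] [ 0.522 -0.001] [0.563 0.072] [17. 18. 19.]
wrist 0.225 8245 [0.54  0.035 0.23 ] [ 0.52  -0.009] [0.564 0.075] [18. 19. 19.]
wrist 0.235 8610 [0.535 0.033 0.241] [ 0.518 -0.016] [0.563 0.081] [17. 18. 19.]
wrist 0.245 13234 [0.533 0.032 0.25 ] [ 0.515 -0.024] [0.557 0.088] [17. 18. 19.]
wrist 0.255 6656 [0.53  0.031 0.258] [ 0.514 -0.024] [0.551 0.088] [17. 18. 19.]
wrist 0.265 62 [0.526 0.03  0.
[... 697 characters left out ...]
 [0.542 0.024 0.221] [ 0.525 -0.   ] [0.568 0.064] [24. 25. 25.]
side 0.225 45 [0.542 0.023 0.229] [ 0.524 -0.011] [0.569 0.067] [23. 24. 24.]
side 0.235 65 [0.543 0.019 0.24 ] [ 0.52  -0.015] [0.573 0.078] [23. 24. 24.]
side 0.245 63 [0.542 0.019 0.25 ] [ 0.518 -0.022] [0.574 0.086] [25. 26. 27.]
side 0.255 70 [0.54  0.023 0.26 ] [ 0.518 -0.022] [0.574 0.089] [28.5 29.  29.5]
side 0.265 76 [0.545 0.01  0.27 ] [ 0.522 -0.02 ] [0.571 0.081] [27.  27.5 28. ]
side 0.275 41 [0.544 0.016 0.277] [ 0.524 -0.008] [0.566 0.061] [26. 27. 27.]
top 0.255 9 [ 0.555 -0.019  0.262] [ 0.55  -0.022] [ 0.568 -0.016] [66. 57. 50.]
top 0.265 8 [ 0.557 -0.019  0.267] [ 0.55  -0.022] [ 0.564 -0.016] [79. 70. 61.]
```

Both cameras put the closed fingertips at z about 0.173, while the reported TCP says 0.135. The reported height is therefore about 39 mm too low for the real tips, though xy agrees to within 2 mm. The fingers closed above the wing. I'll trust the cameras: open, go 3.8 cm lower and grip again.

```bash
python3 -m jog '[[0,0,0,0],[0,0,0,0],[0,0,0,0],[0,0,0,0],[0,0,0,0],[0,0,0,0],[0,0,0,0],[0,0,1,0],[0,0,2,0],[0,0,3,0],[0,0,3.5,0],[0,0,3.8,0],[0,0,3.8,0]]' -1
python3 -m jog '[[0,0,0,0],[0,0,0,0],[0,0,0,0],[0,0,0,0],[0,0,0,0],[0,0,0,0],[0,0,0,0]]' 1 60
python3 - <<'E'
from station import bot
from h import *
c=bot.read_camera("side")
p=cloud(c);k=(np.hypot(p[...,0]-.545,p[...,1]-.036)<.04)&(c["pixels"].max(-1)<60)&(p[...,2]>.12)
print(np.sort(p[k][:,2])[:12].round(3))
E
```

```text
t: 4.95
eef_pos: [0.5445, 0.0358, 0.0955]
tool_rot: [-0.001, -0.154, 0.988, -0.0]
contact_force: [-0.2, -0.6, 0.6]
gripper_width: 1.001
grasp_force: 0.0
t: 5.53
eef_pos: [0.545, 0.0373, 0.0972]
tool_rot: [-0.0, -0.154, 0.988, 0.001]
contact_force: [-2.8, 4.5, 5.3]
gripper_width: 0.146
grasp_force: 60.3
[0.142 0.142 0.144 0.146 0.146 0.146 0.147 0.147 0.148 0.15  0.15  0.15 ]
```

Gripped: the opening is 12 mm and the force 60 N. Turn 0.4 rad (the least possible), sinking 1.4 mm, then release, rise and spin back.

```bash
python3 -m jog '[[0,0,0.03,0.1],[0,0,0.07,0.2],[0,0,0.1,0.3],[0,0,0.14,0.4],[0,0,0.14,0.4],[0,0,0.14,0.4]]'
python3 -m jog '[[0,0,0,0],[0,0,0,0],[0,0,0,0],[0,0,0,0],[0,0,0,0],[0,0,-4,0],[0,0,-8,0],[0,0,-12,-0.1],[0,0,-14,-0.2],[0,0,-14,-0.3],[0,0,-14,-0.4],[0,0,-14,-0.4]]' -1
python3 - <<'E'
from station import bot
from h import *
np.savez("pics/w5.npz",**bot.read_camera("wrist"))
c=np.load("pics/w5.npz");q=cloud(c).reshape(-1,3)
k=q[(np.hypot(q[:,0]-.546,q[:,1]-.033)<.04)&(q[:,2]>.143)&(q[:,2]<.165)]
print(len(k),cv2.minAreaRect(k[:,:2].astype(np.float32)*1000),np.median(k[:,2]))
o=bot.get_obs();print(o["t"],o["q"].round(3),o["contact_force"].round(2))
E
```

```text
t: 6.08
eef_pos: [0.5449, 0.0374, 0.0957]
tool_rot: [-0.0, 0.045, 0.999, 0.001]
contact_force: [-3.1, 3.3, 6.6]
gripper_width: 0.146
grasp_force: 60.4
t: 7.08
eef_pos: [0.5454, 0.0358, 0.2358]
tool_rot: [0.001, -0.156, 0.988, 0.0]
contact_force: [-0.3, 0.7, 0.6]
gripper_width: 0.999
grasp_force: 0.0
1325 ((544.0845336914062, 37.47090148925781), (14.15483283996582, 57.91450119018555), 84.57565307617188) 0.15225010949636492
7.1333 [-0.528  0.232  0.416  1.839 -0.105  1.093  1.805] [ 0.13  0.6  -0.8 ]
```

The nut reads 0.404 rad and has sunk by 1.4 mm, both as expected. Now working out the lever approach.

```bash
cat >> h.py <<'E'
YAW=np.radians(17.73);XH=np.array([np.cos(YAW),np.sin(YAW)]);YH=np.array([-XH[1],XH[0]])
PIV=np.array([.5442,.0372])-.2*YH   # nut minus 200 mm
def topress(q): d=q[...,:2]-PIV; return np.stack([d@XH,d@YH,q[...,2]-.152],-1)
def lever(c):
    p=topress(cloud(c).reshape(-1,3));r=np.hypot(p[:,0],p[:,2])
    k=(abs(p[:,1])<.016)&(r>.045)&(r<.105)&(p[:,2]>-.008)&(p[:,0]<.0)&(c["pixels"].reshape(-1,3).astype(int).max(1)>60)
    a=np.arctan2(p[k,2],-p[k,0]);m=np.median(a);s=abs(a-m)<.15
    return 1.35-np.median(a[s]),s.sum(),k.sum(),r[k].max()
def toolxy(o):  # TCP in press coords about the pivot (mm), real tip z above pivot
    p=topress(np.array(o["eef_pos"]))*1000; p[2]+=39; return p.round(1)
E
python3 - <<'E'
from station import bot
from h import *
from scipy.spatial.transform import Rotation as Ro
o=bot.get_obs();print(PIV,toolxy(o));w,x,y,z=o["tool_rot"];R=Ro.from_quat([x,y,z,w]).as_matrix()
print("tool x yaw rel",np.degrees(np.arctan2(R[1,0],R[0,0]))-197.73)
for n in("side","top"): print(lever(bot.read_camera(n)))
E
```

```text
[ 0.60510637 -0.15330043] [  0.4 198.4 122.3]
tool x yaw rel -360.1357185588613
(np.float64(0.18433046681853926), np.int64(102), np.int64(124), np.float64(0.09597976936473869))
(np.float64(0.12631800769688617), np.int64(59), np.int64(75), np.float64(0.09881158425022349))
```

```bash
python3 -m jog '[[-0.2,-4,0,0],[-0.2,-8,0,0],[-0.2,-12,0,0],[-0.2,-16,0,0],[-0.2,-19.8,0,0],[-0.2,-19.8,0,0],[-0.2,-19.8,2,0],[-0.2,-19.8,4,0],[-0.2,-19.8,5.5,0],[-0.2,-19.8,6,0],[-0.2,-19.8,6,0]]' 1 40
python3 - <<'E'
from station import bot
from h import *
o=bot.get_obs();print(o["t"],toolxy(o),o["gripper_width"],o["contact_force"].round(2))
c=bot.read_camera("side");print(lever(c))
p=topress(cloud(c));k=(abs(p[...,0])<.03)&(abs(p[...,1])<.03)&(c["pixels"].max(-1)<60)&(p[...,2]>.03)
print(np.sort(p[k][:,2])[:20].round(3));k&=p[...,2]<.09;print("finger x range",p[k].min(0).round(4),p[k].max(0).round(4))
cv2.imwrite("pics/s6.png",cv2.resize(c["pixels"][150:310,260:420],None,fx=3.5,fy=3.5)[:,:,::-1])
E
```

```text
t: 8.15
eef_pos: [0.6062, -0.1516, 0.1735]
tool_rot: [-0.002, -0.153, 0.988, 0.0]
contact_force: [-0.3, -0.5, 0.8]
gripper_width: -0.002
grasp_force: 0.0
8.15 [ 1.5  1.3 60.5] -0.0021890440602165026 [-0.27 -0.53  0.76]
(np.float64(0.18628823707206665), np.int64(101), np.int64(181), np.float64(0.10367940051696618))
[0.068 0.069 0.07  0.07  0.071 0.072 0.072 0.073 0.074 0.075 0.076 0.077
 0.077 0.079 0.08  0.08  0.08  0.081 0.082 0.082]
finger x range [-0.005  -0.0163  0.0681] [ 0.0053 -0.0077  0.0889]
```

View pics/s6.png

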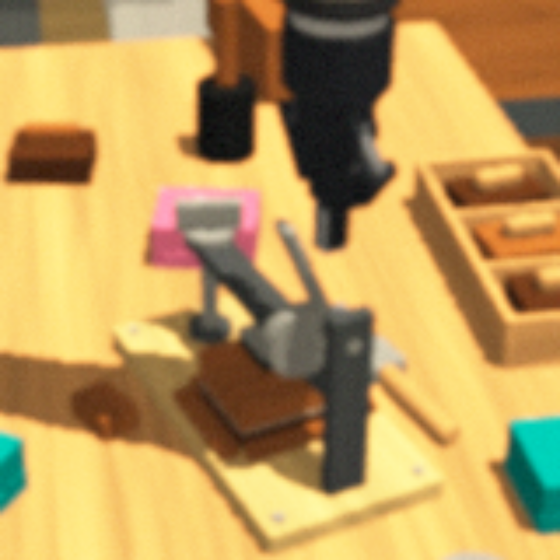

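The side view shows the closed fingertip at (330,248), right of and behind the lever handle, whose end is at (285,225). I'm pushing gently to lever 0.8 in steps while reading the force.

```bash
L(){ python3 - <<'E'
from station import bot
from h import *
o=bot.get_obs();print("  >>",round(float(o["t"]),2),toolxy(o),"F",o["contact_force"].round(2),"lever",[round(float(x),3) for x in lever(bot.read_camera("side"))[:2]])
E
}
python3 -m jog '[[0.6,0,0.1,0],[1.2,0,0.2,0],[1.7,0,0.25,0],[2.14,0,0.31,0],[2.5,0,0.5,0],[2.8,0,0.7,0],[2.96,0,0.84,0],[2.96,0,0.84,0]]' | grep force; L
python3 -m jog '[[0.25,0,0.2,0],[0.51,0,0.41,0],[0.51,0,0.41,0]]' | grep force; L
python3 -m jog '[[0.22,0,0.23,0],[0.45,0,0.47,0],[0.45,0,0.47,0]]'| grep force; L
python3 -m jog '[[0.2,0,0.25,0],[0.41,0,0.5,0],[0.41,0,0.5,0]]'| grep force; L
```

```text
contact_force: [-1.0, -0.5, -0.3]
grasp_force: 0.0
  >> 8.87 [-27.8   0.6  53.5] F [-0.99 -0.47 -0.32] lever [0.441, 122.0]
contact_force: [0.1, 0.5, 0.3]
grasp_force: 0.0
  >> 9.17 [-32.9   0.6  49.2] F [0.08 0.48 0.34] lever [0.529, 119.0]
contact_force: [-0.2, -0.2, -0.2]
grasp_force: 0.0
  >> 9.47 [-37.5   0.6  44.5] F [-0.25 -0.23 -0.21] lever [0.636, 119.0]
contact_force: [0.5, -0.4, 0.6]
grasp_force: 0.0
  >> 9.77 [-41.2   0.6  39.6] F [ 0.53 -0.44  0.6 ] lever [0.731, 123.0]
```

```bash
python3 -m jog '[[-0.5,0,-0.5,0],[-1,0,-3,0],[-1,0,-7,0],[-1,0,-11,0],[-1,4,-12,0],[-1,8,-12,0],[-1,12,-12,0],[-1,12,-12,0]]' -1 | head -2
python3 - <<'E'
from station import bot
from h import *
o=bot.get_obs();print(o["t"],toolxy(o))
for n in("side","top","wrist"):
    c=bot.read_camera(n);np.savez(f"pics/{n}7.npz",**c)
    p=topress(cloud(c).reshape(-1,3));r=np.hypot(p[:,0],p[:,2]);a=1.35-np.arctan2(p[:,2],-p[:,0])
    k=(abs(p[:,1])<.016)&(r>.045)&(r<.105)&(p[:,2]>-.008)&(p[:,0]<-.01)&(abs(a-.75)<.3)
    print(n,k.sum())
    if k.sum()<8: continue
    a0=np.median(a[k]);  # offset of points from the centreline normal to handle
    u=np.array([-np.cos(1.35-a0),np.sin(1.35-a0)]);nn=np.array([u[1],-u[0]])
    q=p[k][:,[0,2]];vx,vz,x0,z0=cv2.fitLine(q.astype(np.float32)*1000,cv2.DIST_HUBER,0,.01,.01).ravel()
    print("  median",a0.round(3),"slope",round(1.35-np.arctan2(-vz*np.sign(vx),vx*np.sign(vx)),3),"normal pct mm",(np.percentile(q@nn,[5,50,95])*1000).round(1),"r",np.percentile(r[k],[2,98]).round(3),"y",np.percentile(p[k][:,1],[5,95]).round(3))
E
```

```text
t: 10.48
eef_pos: [0.5381, -0.0388, 0.2736]
10.4833 [-29.  129.5 160.6]
side 110
  median 0.747 slope 0.826 normal pct mm [-5.9  0.   3.5] r [0.046 0.096] y [-0.012  0.005]
top 112
  median 0.709 slope 0.812 normal pct mm [-6.7 -0.   3.4] r [0.047 0.097] y [-0.009  0.009]
wrist 1798
  median 0.719 slope 0.797 normal pct mm [-6.2 -0.   2.2] r [0.047 0.097] y [-0.007  0.01 ]
```

The slope fits give the lever at about 0.79, and it is loose up to there with no resistance. The side-view median reads about 0.04 lower. Since it will spring back once the nut takes up the gap, I'll tighten and watch it. Back to the nut.

```bash
python3 -m jog '[[-1.5,3.5,2,0.1],[-2.95,7.05,4,0.2],[-2.95,7.05,8,0.3],[-2.95,7.05,11,0.4],[-2.95,7.05,14,0.4],[-2.95,7.05,16,0.4],[-2.95,7.05,17,0.4],[-2.95,7.05,17.8,0.4],[-2.95,7.05,17.8,0.4]]' -1
python3 -m jog '[[0,0,0,0],[0,0,0,0],[0,0,0,0],[0,0,0,0],[0,0,0,0],[0,0,0,0],[0,0,0,0]]' 1 60
python3 - <<'E'
from station import bot
from h import *
o=bot.get_obs();print(o["t"],toolxy(o),o["q"][6]);print(lever(bot.read_camera("side")))
E
```

```text
t: 11.38
eef_pos: [0.5457, 0.0271, 0.0943]
tool_rot: [-0.001, 0.046, 0.999, -0.0]
contact_force: [0.3, 0.4, -0.6]
gripper_width: 0.998
grasp_force: 0.0
t: 11.97
eef_pos: [0.5472, 0.0369, 0.097]
tool_rot: [0.001, 0.043, 0.999, 0.005]
contact_force: [-2.9, 19.3, 10.7]
gripper_width: 0.152
grasp_force: 61.0
11.9667 [  2.8 198.8 -16. ] 1.5306555233427213
(np.float64(0.7458372185114477), np.int64(107), np.int64(107), np.float64(0.09609602212469609))
```

The command was 9 mm short in y, because the previous reading was taken before the arm had settled. I'll take out that side load while holding the nut.

```bash
python3 -m jog '[[0.1,0.3,0,0],[0.15,0.6,0,0],[0.2,0.85,0,0],[0.2,0.85,0,0]]'
```

```text
t: 12.35
eef_pos: [0.5473, 0.0373, 0.097]
tool_rot: [0.003, 0.045, 0.999, 0.0]
contact_force: [1.2, -0.3, 6.6]
gripper_width: 0.144
grasp_force: 60.5
```

```bash
cat > l.py <<'E'
from station import bot
from h import *
o=bot.get_obs();L=[lever(bot.read_camera("side"))[0] for _ in range(2)]
x,y=o["tool_rot"][1:3]; print(" t",round(float(o["t"]),2),"nut",round(float(np.pi/2+YAW+np.arctan2(y,x)*-2+np.pi)%np.pi,3),"F",o["contact_force"].round(1),"Tz",o["torque"].round(2),"q7",round(float(o["q"][6]),2),"lever",np.round(L,3))
E
python3 l.py
python3 -m jog '[[0,0,0.04,0.1],[0,0,0.07,0.2],[0,0,0.1,0.3],[0,0,0.14,0.4],[0,0,0.14,0.4]]' |grep rot; python3 l.py
python3 -m jog '[[0,0,0.04,0.1],[0,0,0.07,0.2],[0,0,0.07,0.2]]' |grep rot; python3 l.py
```

```text
t 12.35 nut 1.971 F [ 1.2 -0.3  6.6] Tz [-0.14 -0.44 -0.04] q7 1.51 lever [0.745 0.749]
tool_rot: [0.002, 0.245, 0.969, 0.001]
 t 12.87 nut 2.376 F [ 1.9 -0.8  7.3] Tz [-0.45 -0.18 -0.21] q7 1.17 lever [0.676 0.675]
tool_rot: [0.002, 0.341, 0.94, 0.001]
 t 13.22 nut 2.576 F [ 0.5 -1.8  8.9] Tz [-0.58 -0.06 -0.25] q7 1.0 lever [0.647 0.645]
```

The nut is now at 1.005 rad, and the lever has been springing back: 0.747 → 0.676 → 0.646 in the side metric, at the expected rate. Contact is therefore near 0.67. I'll release and measure the lever accurately.

```bash
python3 -m jog '[[0,0,0,0],[0,0,0,0],[0,0,0,0],[0,0,0,0],[0,0,0,0],[0,0,-4,0],[0,0,-8,0],[0,0,-12,-0.1],[0,0,-16,-0.2],[0,0,-20,-0.3],[0,0,-20,-0.4],[0,0,-20,-0.5],[0,0,-20,-0.6],[0,0,-20,-0.7],[0,0,-20,-0.8],[0,0,-20,-0.9],[0,0,-20,-1],[0,0,-20,-1],[0,0,-20,-1],[0,0,-20,-1]]' -1
cat > m.py <<'E'
from station import bot
from h import *
import sys
def face(c,g):
    p=topress(cloud(c).reshape(-1,3));r=np.hypot(p[:,0],p[:,2]);a=1.35-np.arctan2(p[:,2],-p[:,0])
    k=(abs(p[:,1])<.007)&(r>.045)&(r<.1)&(p[:,0]<-.005)&(abs(a-g)<.22);q=p[k][:,[0,2]].astype(np.float32)*1000
    if len(q)<10: return None
    vx,vz,x0,z0=cv2.fitLine(q,cv2.DIST_WELSCH,0,.01,.01).ravel()
    if vx>0: vx,vz=-vx,-vz
    off=vz*x0-vx*z0   # distance of face from the hinge, ~+5 mm for upper face
    off5=np.median(np.arctan2(q[:,1],-q[:,0])-np.arcsin(5/np.hypot(*q.T)))
    return len(q),"slope lever",round(1.35-float(np.arctan2(vz,-vx)),3),"face off mm",round(float(off),1),"lever if 5 mm",round(1.35-float(off5),3)
if __name__=="__main__":
    o=bot.get_obs();print(o["t"],toolxy(o))
    for n in("side","top","wrist"):
        c=bot.read_camera(n);np.savez(f"pics/{n}{sys.argv[2]}.npz",**c);print(n,face(c,float(sys.argv[1])),lever(c)[0])
E
python3 m.py .7 9
python3 - <<'E'
from m import *
for n,g in(("w1",.15),("top0",.15),("wrist7",.75),("top7",.75)): print(n,face(np.load(f"pics/{n}.npz"),g))
c=np.load("pics/wrist9.npz");q=cloud(c).reshape(-1,3)
k=q[(np.hypot(q[:,0]-.546,q[:,1]-.037)<.04)&(q[:,2]>.14)&(q[:,2]<.165)]
print(len(k),cv2.minAreaRect(k[:,:2].astype(np.float32)*1000),np.median(k[:,2]))
E
```

```text
t: 14.98
eef_pos: [0.5444, 0.0368, 0.2929]
tool_rot: [-0.0, -0.152, 0.988, 0.0]
contact_force: [0.6, 0.1, 0.2]
gripper_width: 1.002
grasp_force: 0.0
14.9833 [1.000e-01 1.996e+02 1.799e+02]
side (35, 'slope lever', 0.731, 'face off mm', 8.2, 'lever if 5 mm', 0.677) 0.6465554980910652
top (67, 'slope lever', 0.702, 'face off mm', 7.5, 'lever if 5 mm', 0.67) 0.6113481223380696
wrist (1085, 'slope lever', 0.689, 'face off mm', 6.0, 'lever if 5 mm', 0.674) 0.611624107923163
w1 (466, 'slope lever', 0.236, 'face off mm', 8.8, 'lever if 5 mm', 0.179)
top0 (38, 'slope lever', 0.238, 'face off mm', 9.2, 'lever if 5 mm', 0.177)
wrist7 (1132, 'slope lever', 0.798, 'face off mm', 6.2, 'lever if 5 mm', 0.78)
top7 (75, 'slope lever', 0.824, 'face off mm', 8.7, 'lever if 5 mm', 0.769)
950 ((544.1076049804688, 37.37331771850586), (14.226325988769531, 57.79167938232422), 50.024295806884766) 0.15007131318992395
```

Nut 1.007 rad (vision). Lever rests at 0.68 ± 0.02, so contact is at about 0.66–0.68, which is on target. Now for the lever: approach above the handle, push while checking that the force rises, and close.

```bash
python3 -m jog '[[1,-4,0,0],[2,-8,0,0],[2.5,-12,0,0],[2.5,-16,0,0],[2.5,-19.9,0,0],[2.5,-19.9,4,0],[2.5,-19.9,8,0],[2.5,-19.9,11,0],[2.5,-19.9,12.8,0],[2.5,-19.9,12.8,0],[2.5,-19.9,12.8,0],[2.5,-19.9,12.8,0]]' 1 40
python3 - <<'E'
from station import bot
from h import *
o=bot.get_obs();print(o["t"],toolxy(o),o["gripper_width"],o["contact_force"].round(2),lever(bot.read_camera("side"))[0])
E
```

```text
t: 16.13
eef_pos: [0.5824, -0.1606, 0.1666]
tool_rot: [0.001, -0.154, 0.988, -0.0]
contact_force: [0.7, -0.3, -0.2]
gripper_width: -0.004
grasp_force: 0.0
16.1333 [-23.9  -0.1  53.6] -0.0038946603364598677 [ 0.68 -0.29 -0.15] 0.6448324288408875
```

```bash
L(){ python3 - <<'E'
from station import bot
from m import *
o=bot.get_obs();c=bot.read_camera("side");l=lever(c)[0];print("  >>",round(float(o["t"]),2),toolxy(o),"Fpress",(o["contact_force"][:2]@XH).round(2),o["contact_force"][2].round(2),"lever",l.round(3))
E
}
python3 -m jog '[[0.7,0,0.5,0],[1.38,0,1.03,0],[1.38,0,1.03,0],[1.38,0,1.03,0]]' >/dev/null; L
python3 -m jog '[[0.2,0,0.25,0],[0.41,0,0.5,0],[0.41,0,0.5,0],[0.41,0,0.5,0]]' >/dev/null; L
python3 -m jog '[[0.17,0,0.27,0],[0.35,0,0.55,0],[0.35,0,0.55,0],[0.35,0,0.55,0]]' >/dev/null; L
```

```text
>> 16.52 [-39.1   0.3  42.1] Fpress -0.26 2.97 lever 0.676
  >> 16.9 [-42.1   0.3  37.3] Fpress 0.55 5.24 lever 0.772
  >> 17.28 [-45.6   0.3  31.8] Fpress 0.45 5.73 lever 0.878
```

```bash
for i in 1 2 3 4 5; do python3 -m jog '[[0,0,0,0],[0,0,0,0]]' | grep contact; done
python3 m.py .9 10
```

```text
contact_force: [1.2, 0.2, 6.2]
contact_force: [1.7, 0.3, 5.8]
contact_force: [1.4, -1.0, 5.3]
contact_force: [1.2, -0.2, 4.8]
contact_force: [0.3, -0.3, 5.5]
18.1667 [-45.5   0.3  31.8]
side (59, 'slope lever', 1.052, 'face off mm', 15.0, 'lever if 5 mm', 0.922) 0.8739961935672989
  return _methods._mean(a, axis=axis, dtype=dtype,
  ret = ret.dtype.type(ret / rcount)
Traceback (most recent call last):
  File "m.py", line 16, in <module>
    c=bot.read_camera(n);np.savez(f"pics/{n}{sys.argv[2]}.npz",**c);print(n,face(c,float(sys.argv[1])),lever(c)[0])
                                                                                                       ~~~~~^^^
  File "h.py", line 18, in lever
    return 1.35-np.median(a[s]),s.sum(),k.sum(),r[k].max()
                                                ~~~~~~~~^^
ValueError: zero-size array to reduction operation maximum which has no identity
```

Resistance starts close to 0.68 and rises about as expected (roughly 6 N at 0.9), so the nut is right. Closing fully.

```bash
python3 -m jog '[[0.15,0,0.3,0],[0.31,0,0.58,0],[0.31,0,0.58,0],[0.31,0,0.58,0]]' | grep -E "contact|t:"
python3 -m jog '[[0.12,0,0.3,0],[0.24,0,0.61,0],[0.33,0,0.9,0],[0.42,0,1.24,0],[0.48,0,1.55,0],[0.53,0,1.88,0],[0.55,0,2.2,0],[0.57,0,2.46,0],[0.57,0,2.7,0],[0.57,0,2.8,0],[0.57,0,2.8,0]]' | grep -E "contact|t:|eef"
python3 - <<'E'
from station import bot
from h import *
for i in range(1):
    o=bot.get_obs();c=bot.read_camera("side");print(toolxy(o),o["contact_force"].round(1),lever(c))
E
```

```text
t: 18.6
tool_rot: [0.001, -0.154, 0.988, -0.0]
contact_force: [1.1, -0.4, 4.9]
t: 19.52
eef_pos: [0.5524, -0.1694, 0.1168]
tool_rot: [0.001, -0.153, 0.988, 0.002]
contact_force: [-22.6, 10.0, 64.7]
[-55.1   0.7   3.8] [-22.6  10.   64.7] (np.float64(1.3525617063995403), np.int64(132), np.int64(184), np.float64(0.0954834843996709))
```

Now on the stop. Backing off straight up, then checking.

```bash
python3 -m jog '[[0,0,-0.5,0],[0,0,-1.5,0],[0,0,-4,0],[0,0,-8,0],[0,0,-12,0],[0,0,-15,0],[0,8,-15,0],[0,12,-15,0],[0,12,-15,0],[0,12,-15,0],[0,12,-15,0]]' | grep -E "contact|t:|eef"
python3 - <<'E'
from station import bot
from m import *
for n in("side","wrist"):
    c=bot.read_camera(n);np.savez(f"pics/{n}11.npz",**c);print(n,face(c,1.36),lever(c)[0])
s=np.load("pics/side11.npz");w=np.load("pics/wrist11.npz")
q=cloud(w).reshape(-1,3);k=q[(np.hypot(q[:,0]-.546,q[:,1]-.037)<.04)&(q[:,2]>.14)&(q[:,2]<.165)]
if len(k)>9: print("wing",cv2.minAreaRect(k[:,:2].astype(np.float32)*1000)[1:],np.median(k[:,2]))
A=cv2.resize(s["pixels"][150:310,240:430],(475,400));B=cv2.resize(w["pixels"],(325,203))
B=np.vstack([B,np.zeros((197,325,3),np.uint8)]);cv2.imwrite("pics/f.png",np.hstack([A,B])[:,:,::-1])
E
```

```text
t: 20.48
eef_pos: [0.5148, -0.0526, 0.2596]
tool_rot: [-0.001, -0.156, 0.988, 0.0]
contact_force: [0.5, -0.9, -0.2]
side (72, 'slope lever', 1.418, 'face off mm', 5.7, 'lever if 5 mm', 1.408) 1.3508885252607472
wrist (1075, 'slope lever', 1.393, 'face off mm', 5.3, 'lever if 5 mm', 1.389) 1.3226549806674803
wing ((14.256376266479492, 58.038108825683594), 50.019535064697266) 0.1506299701926735
```

View pics/f.png

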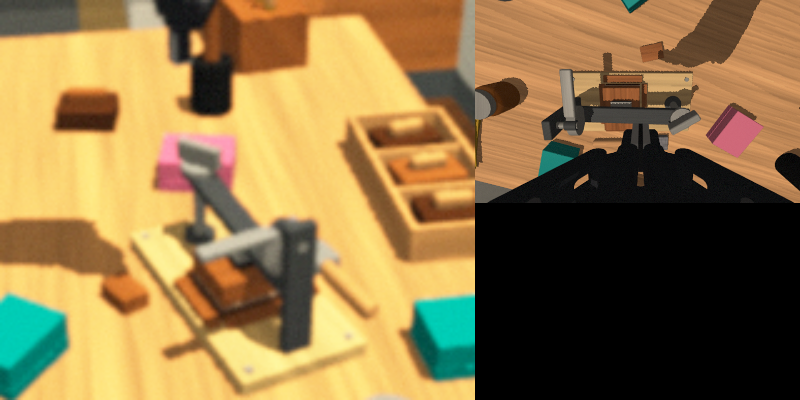

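The lever is closed at 1.39, which also confirms that the angle measurement is unbiased. The nut is unchanged at 1.007 rad, the block is in its seat, and the offcut, brush and other things are in place. The robot is clear, so I'm handing in.

```bash
python3 -c "
from station import bot
print(bot.hand_in())"
```

```text
the job is handed in; nothing more can be done
None
```

The job is handed in at about 20.5 s: the wing nut is at about 1.01 rad, the lever met resistance at about 0.67 (estimated within 0.03) and is closed on its stop at 1.39, where the push peaked at about 69 N; the reported TCP height read about 39 mm lower than the real fingertips, so I worked from the camera heights.

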